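# Lock the bottle-rail carrier with its T-head key

### The job

The rail carrier of the bottling line is locked in only one of its two slots. Take the loose locking key with the T-shaped foot, pass the foot down through the empty slot near its middle, and turn the key a quarter turn, so that it sits upright with its collar down on the plate and its handle square across the slot; then let go. Leave the round-footed pin and the loose bottle standing where they are.

Things in the scene. Friction and masses are not known exactly. Their poses are not given: they have to be found in the camera images.
- key_handle (a point): Loose steel T-key standing upright, 86 mm tall, 0.4 kg. Point: centre of its black bar handle, 73 mm above its underside. Handle 60 (x) by 20 (y) by 26 mm high; its underside is 20 mm above the collar. Collar: 58 mm disc, 8 thick, underside 41 mm below the point; then a round shank 26 mm across, 20 long; then the foot: a bar 72 (x, parallel to the handle) by 20 (y) by 12 mm high. z up.
- slot (a point): Centre of the empty slot, on the top face of the fixed carrier's 12 mm plate, 60 mm above the bench. Slot 88 (x) by 38 mm (y), z up; hollow below, where the foot can turn either way even with the collar on the plate. Plate 160 (x) by 300 mm (y). The other slot is 150 mm off along -y, locked by an identical fixed key, handle across it. Green rail along y at x = 80 to 90 mm, 45 mm above the plate.
- pin_handle (a point): Loose pin to be left alone: like the key (same handle, collar and height; this point is its handle's centre, 73 mm above its underside) but with a round disc foot 72 mm across.
- bottle_mid (a point): Loose clear bottle with a white cap, to be left alone: 60 mm across, 150 mm tall, standing; this point is its centre, half-way up.
Things that resemble listed ones, but are neither listed nor needed, are in the scene too. Leave any pink or purple look-alike of the part that bears key_handle alone.

How it is judged (in metres and radians):
On the way:
1. the key's foot has passed down through the empty slot, lined up with it (horizontal distance between key_handle and slot below 0.025 m and z of key_handle in the frame of slot below 0.0485 m and angle between the x axis of key_handle and the x axis of slot, either way round below 0.5 rad), for 0.1 s.
At the end, for the whole second after the job is handed in: The key is at rest and upright (within 6 degrees) in the slot that was empty, within 20 mm of the slot's centre, its collar down on the plate (within 3 mm), its foot under the plate and its handle across the slot (within 15 degrees of square); pin and bottle are within 30 mm of where they stood (horizontal distance between key_handle and slot below 0.02 m and z of key_handle in the frame of slot between 0.036 and 0.044 m and angle between the x axis of key_handle and the y axis of slot, either way round below 0.26 rad and angle between key_handle's own z axis and vertical below 0.1 rad and linear speed of key below 0.02 m/s and distance of each of pin_handle, bottle_mid from where it was at the start of the episode below 0.03 m); the robot touches nothing.
It fails at once if the round-footed pin is moved by more than 30 mm (distance of pin_handle from where it was at the start of the episode above 0.03 m).
It fails at once if the loose bottle is moved by more than 30 mm (distance of bottle_mid from where it was at the start of the episode above 0.03 m).
It also fails if it takes over 40 s, if anything falls off the work surface, if the arm or the gripper's body presses on something with over 40 N, if the wrist force passes 120 N, or if a joint passes its speed limit or range.

### The arm

A 6-joint arm with a two-finger parallel gripper is mounted at the origin on the work surface. World frame = base frame: x ahead of the robot, y to its left, z up, the work surface at z = 0. Lengths are in m, angles in degrees, forces in N, time in s.
With the tool pointing down it reaches from about 0.3 to 0.85 m from the base axis. Payload 5.4 kg.
Tool frame: the origin (TCP) lies midway between the tips of the shut fingers; the grasp point (between the pads) lies 19 mm behind it; z points along the fingers, y is the line along which they close (so a half turn about z gives the same grasp; the last joint's range is limited). The gripper opens to 85 mm and grips with 20 to 120 N. Pads are 22 mm wide; open, the fingers measure 114 mm over their backs; the gripper's body (76 mm by 85 mm) begins 54 mm behind the grasp point. The pads swing forward as they close: fully open they stand 13 mm farther back than shut.
Start: joints at [58.149, 9.076, 91.501, -0, 79.423, -12.038], TCP at [0.195, 0.541, 0.231] pointing down, gripper open.
Joint ranges: [-166.64, 166.64], [-54.1, 131.32], [10.49, 154.53], [-73.88, 253.88], [9.74, 151.15], [-171.62, 171.62]. Speed limits (degrees/s): [147.25, 147.25, 180, 180, 180, 180].

### API

Orientations are given as [roll, pitch, yaw] about the fixed x, y, z axes, in that order (R = Rz(yaw) Ry(pitch) Rx(roll)).
In Python, from rig import ctrl gives the robot as it stands. The module is installed in compiled form; this text tells all that it offers.
- The arm moves only by the shell command python3 -m jog 'ROWS' [OPENING] [FORCE]. ROWS is JSON, a list that holds one entry, the list of rows, each a list of 4 numbers: the shift along the tool's x, y, z in mm, then the turn about the tool's z in rad. A call has 1 to 5 rows; each row shifts and turns the commanded pose from where the row before left it, along the tool's axes as they then stand; what a row does not reach is not made up. A row lasts 1/12 s, in which the tool goes at most 41.7 mm and 7.16 degrees, less where a joint would pass 70% of its speed; a pose out of reach is approached as far as the arm can. A call with a gripper value outside its range is refused whole. OPENING is the finger opening in mm, from 0 to 85.4, set as the call begins (- or left out, the last holds). The fingers move at their own pace and stop on an object; FORCE is the grip in N (left out, the last holds). Time passes only in rows, so rows that do not move let the fingers close. It gives the time, the measured TCP pose, the force, the opening and the grip force at its end, in the units of the state.
- ctrl.read_state(): the state, without advancing time (a new reading comes with each control period).
- ctrl.camera(name): name is "side" or "top"; returns the picture (384x512x3 uint8, red, green, blue); there is no depth.
- ctrl.camera_params(name): a dict with "intrinsics" (3x3 intrinsics, pixels), "k1" (the pictures are not rectified: a ray, as slopes to the right and down, at radius r is drawn at 1 + k1 r^2 times it, then the intrinsics apply), "rvec" (rotation vector, rad) and "tvec" (3), from world to camera coordinates, as OpenCV has them. Camera axes: x right, y down, z forward; pixel columns grow to the right and rows downward; lengths in m; the calibration is good to about 2 mm. A picture is of the moment at which its call begins. camera_params takes no time and is no camera call.
- ctrl.finish_job(): hands the job in; it is judged then, once.
The state is a dict: "t": time; "q": joint angles; "joint_vel": joint speeds; "joint_efforts": joint torques, N m; "tcp_pos": TCP position; "tcp_rot": TCP orientation; "wrist_force": force on the tool from outside, world axes, zero at the start; "torque": the same for the moment, N m; "width": finger opening in m; "gripper_force": force on a finger pad.
Only numpy, scipy, OpenCV 4.12 (cv2) and the standard library are available. Lean on these libraries where they do the work, as an engineer would, in place of code of your own. Each camera call takes 0.05 s, during which the arm holds its last target. There are 200 camera calls.

## Working session

There is one attempt and no reset: what is moved stays moved. The work goes in short steps, Python scripts to look and compute and a shell command to move; the robot and the scene stay as the last step left them, time stands still between calls to the robot, and variables do not carry over. Pictures are saved under pics/ and viewed, at most 10 in all, crops included, and the job is handed in when it is done.

```bash
mkdir -p pics
cat > h.py <<'E'
import numpy as np,cv2
from rig import ctrl
def P(n):
    p=ctrl.camera_params(n);K=np.array(p["intrinsics"]);R=cv2.Rodrigues(np.array(p["rvec"],float))[0];t=np.array(p["tvec"],float).ravel()
    return K,p["k1"],R,t
def ray(n,u,v):
    K,k1,R,t=P(n);x=cv2.undistortPoints(np.array([[[u,v]]],float),K,np.array([k1,0,0,0.]))[0,0]
    return -R.T@t,R.T@np.array([x[0],x[1],1])
def pz(n,u,v,z):
    o,d=ray(n,u,v);return o+d*(z-o[2])/d[2]
def pr(n,p):
    K,k1,R,t=P(n);return cv2.projectPoints(np.array([p],float),cv2.Rodrigues(R)[0],t,K,np.array([k1,0,0,0.]))[0].ravel()
def snap(n,f,crop=None,s=1):
    im=ctrl.camera(n)[:,:,::-1].copy()
    cv2.imwrite('pics/raw_'+f,im)
    if crop: im=im[crop[1]:crop[3],crop[0]:crop[2]]
    if s!=1: im=cv2.resize(im,None,fx=s,fy=s,interpolation=cv2.INTER_CUBIC)
    cv2.imwrite('pics/'+f,im)
E
python3 - <<'E'
from h import *
np.set_printoptions(precision=3,suppress=True)
snap('top','t0.png',None,1.5);snap('side','s0.png',None,1.5)
for n in('top','side'):
    K,k,R,t=P(n);print(n,K.tolist(),k,-R.T@t,R[2])
s=ctrl.read_state();print(s)
E
```

```text
top [[406.1877490460156, 0.0, 256.83133014527783], [0.0, 406.1877490460156, 186.74228446475465], [0.0, 0.0, 1.0]] -0.12014074407129324 [0.392 0.146 1.036] [ 0.106  0.019 -0.994]
side [[350.4270708330249, 0.0, 258.5903951243411], [0.0, 350.4270708330249, 190.08301082829846], [0.0, 0.0, 1.0]] -0.06495662531350198 [ 0.143 -0.16   0.556] [ 0.516  0.483 -0.708]
{'t': 0.1, 'q': array([ 58.148,   9.11 ,  91.564,   0.   ,  79.423, -12.036]), 'joint_vel': array([-0.009, -0.058, -0.169, -0.005, -0.195, -0.017]), 'joint_efforts': array([  0.   , -39.699, -33.234,  -0.   ,   0.004,  -0.   ]), 'tcp_pos': array([0.195, 0.54 , 0.23 ]), 'tcp_rot': array([-179.905,   -0.02 ,  160.184]), 'wrist_force': array([-0.382,  0.314,  0.267]), 'torque': array([ 0.026, -0.016,  0.036]), 'gripper_force': 0.0, 'width': 0.08546198752722756}
```

View pics/t0.png

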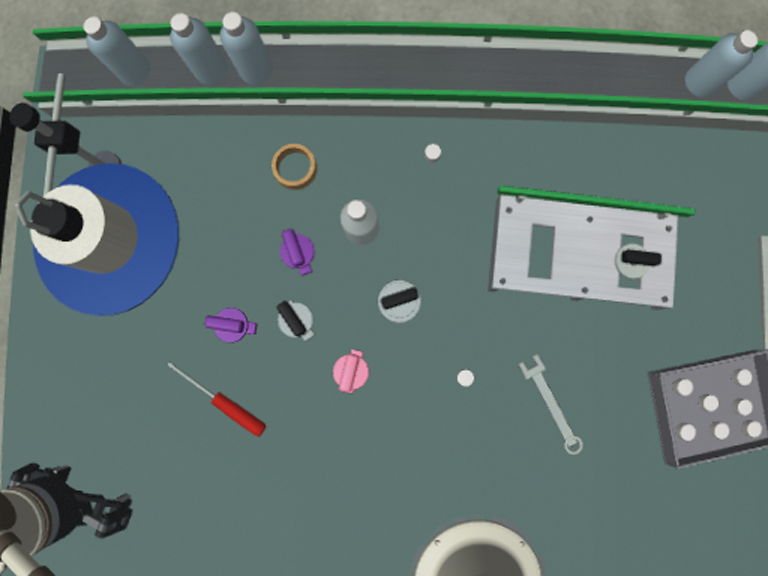

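View pics/s0.png

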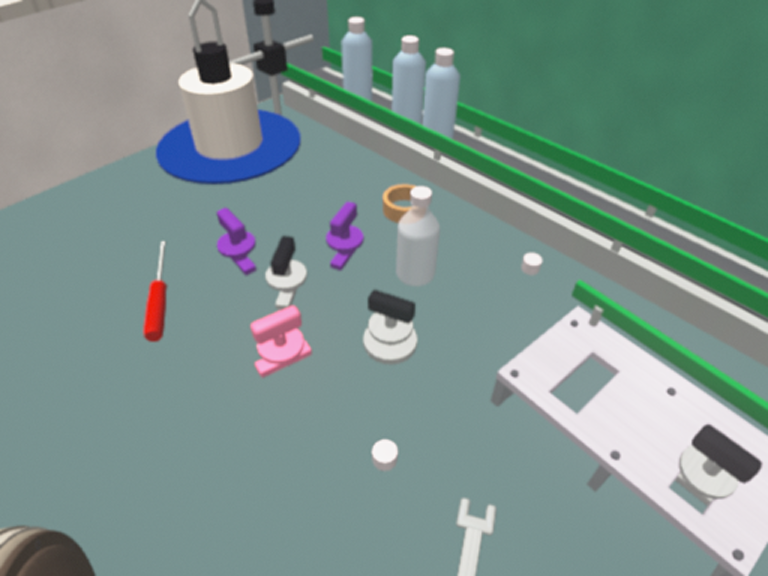

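Black-handled candidates in the top view: (293,318)/1.5, with a bar foot poking out, and (399,298)/1.5, with a round foot (the pin). The first fits the T-footed key. The pink and purple ones are look-alikes. The empty slot is at (541,251)/1.5. I'll confirm this in one enlarged crop.

Run:
```python
import cv2,numpy as np
a=cv2.imread('pics/raw_t0.png');b=cv2.imread('pics/raw_s0.png')
f=lambda i,x0,y0,w,h,s:cv2.resize(i[y0:y0+h,x0:x0+w],None,fx=s,fy=s,interpolation=cv2.INTER_CUBIC)
c=np.hstack([f(a,165,180,50,50,6),f(b,165,150,50,50,6)])
d=f(a,320,120,150,90,4)
d=np.hstack([d])
cv2.imwrite('pics/c1.png',np.vstack([c,np.zeros((4,600,3),np.uint8)]+[cv2.resize(d[:, :],(600,360))][:0]))
cv2.imwrite('pics/c1.png',np.vstack([c[:240],d]))
```

```text
(no output)
```

View pics/c1.png

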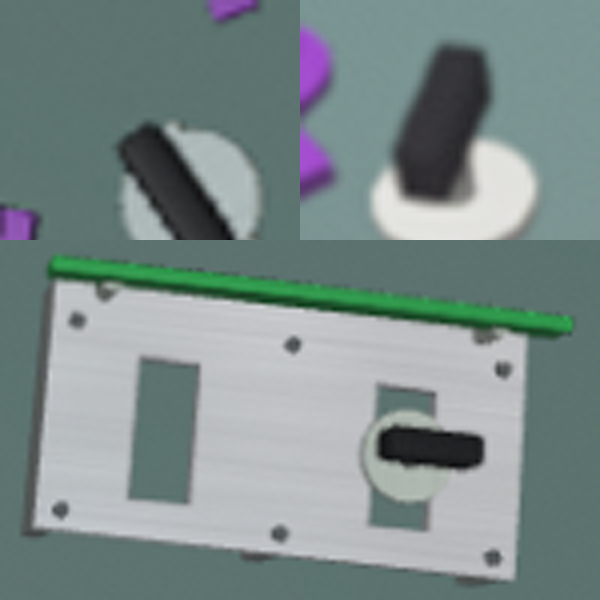

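The crop shows the black-handled key with its bar foot (top view centre about (194,211) raw). The empty slot's corners in the crop are (140,357), (200,366), (190,505) and (128,498). Next I'll measure both.

Run:
```python
from h import *
np.set_printoptions(precision=4,suppress=True)
for n,f,(x0,y0,x1,y1) in(('top','t0',(178,192,216,232)),('side','s0',(175,150,205,190)),('top','t0',(248,185,285,215))):
    im=cv2.imread(f'pics/raw_{f}.png');m=np.zeros(im.shape[:2],np.uint8);m[y0:y1,x0:x1]=(im[y0:y1,x0:x1].max(2)<65)
    k,l,st,c=cv2.connectedComponentsWithStats(m);i=1+st[1:,4].argmax();pts=np.argwhere(l==i)[:,::-1].astype(np.float32)
    r=cv2.minAreaRect(pts);print(n,c[i],st[i],r)
    if n=='top':
        B=cv2.boxPoints(r);Q=np.array([pz(n,u,v,.082)[:2] for u,v in B]);
        e=[Q[1]-Q[0],Q[2]-Q[1]];e.sort(key=np.linalg.norm)
        print(' sizes',[np.linalg.norm(x) for x in e],'yaw',np.degrees(np.arctan2(e[1][1],e[1][0])),'ctr',Q.mean(0),pz(n,*c[i],.08))
    else:
        p=np.array([.3,.28,.073]);print(' at z.073',pz(n,*c[i],.073))
C=np.array([pz('top',u,v,.06)[:2] for u,v in((355,149.25),(370,151.5),(367.5,186.25),(352,184.5))])
print('slot',C.mean(0),'long',(C[0]-C[3]+C[1]-C[2])/2,'short',(C[0]-C[1]+C[3]-C[2])/2)
d=(C[0]-C[3]+C[1]-C[2]);print(np.degrees(np.arctan2(d[1],d[0])),np.linalg.norm(d)/2)
# plate long edge bottom/top direction: corners in crop
E=np.array([pz('top',320+u/4,120+(v-240)/4,.06)[:2] for u,v in((52,280),(528,335),(515,580),(33,525))])
for a,b in((0,1),(3,2),(3,0),(2,1)):d=E[b]-E[a];print(np.linalg.norm(d),np.degrees(np.arctan2(d[1],d[0])))
print('plate ctr',E.mean(0))
# bottle, pin
print('bottle',pz('top',355/1.5,209/1.5,.15),'pin',pz('top',399/1.5,298/1.5,.08))
```

```text
top [193.9343 211.9949] [185 201  19  23 198] ((194.05404663085938, 212.17564392089844), (25.225736618041992, 8.253582000732422), 54.462318420410156)
 sizes [np.float64(0.019547066714707493), np.float64(0.06010259827183701)] yaw -142.25195589290587 ctr [0.4308 0.3112] [0.4312 0.3118 0.08  ]
side [188.5045 170.2727] [181 159  15  24 220] ((188.60491943359375, 170.0458984375), (9.963211059570312, 24.564468383789062), 23.629377365112305)
 at z.073 [0.4342 0.3117 0.073 ]
top [266.1278 198.4611] [255 192  24  14 180] ((266.1500244140625, 198.45001220703125), (7.273238658905029, 24.03331184387207), 71.56504821777344)
 sizes [np.float64(0.017181825291353564), np.float64(0.05668272318966878)] yaw -70.11452540001802 ctr [0.4674 0.1418] [0.4676 0.1419 0.08  ]
slot [ 0.5496 -0.0884] long [ 0.0866 -0.0072] short [0.004  0.0376]
-4.7522348682831534 0.08689420373725318
0.30283813300278345 -94.7503903848738
0.30097884395896984 -95.14156727593014
0.15224575298437595 -4.189158180630852
0.15429376924389984 -4.889653898268215
plate ctr [ 0.5531 -0.1639]
bottle [0.5925 0.2109 0.15  ] pin [0.4671 0.1422 0.08  ]
```

Key: (0.432, 0.3115), yaw 37.7°, handle measured at 60 x 19.5 mm, which matches. Slot: (0.5495, -0.0885), yaw -4.8°, measured at 87 x 38 mm, also a match. I'll turn the tool to yaw 217.7° first, then move over the key.

```bash
cat > go.py <<'E'
import sys
from h import *
x,y,z,yaw=map(float,sys.argv[1:5]);s=ctrl.read_state()
R=cv2.Rodrigues(np.zeros(3))[0]
from scipy.spatial.transform import Rotation as Ro
R=Ro.from_euler('xyz',s['tcp_rot'],degrees=True).as_matrix()
d=R.T@(np.array([x,y,z])-s['tcp_pos'])*1000
a=(s['tcp_rot'][2]-yaw+180)%360-180
print('t',round(s['t'],2),'tcp',s['tcp_pos'].round(4),'rot',s['tcp_rot'].round(1),'w',round(s['width'],4),'gf',round(s['gripper_force'],1),'F',s['wrist_force'].round(1),'q6',s['q'][5].round(1))
print('shift mm',d.round(1),'turn rad',round(np.radians(a),3))
E
python3 -m jog '[[[0,0,0,-0.125],[0,0,0,-0.125],[0,0,0,-0.125],[0,0,0,-0.125],[0,0,0,-0.125]]]' 85
python3 -m jog '[[[0,0,0,-0.125],[0,0,0,-0.125],[0,0,0,-0.125],[0,0,0,0],[0,0,0,0]]]'
python3 go.py .432 .3115 .16 217.7
```

```text
t: 0.52
tcp_pos: [0.1947, 0.5406, 0.2307]
tcp_rot: [-180.0, -0.0, -163.6]
wrist_force: [-0.3, 0.6, 0.3]
width: 0.0846
gripper_force: 0.0
t: 0.93
tcp_pos: [0.1948, 0.5407, 0.2309]
tcp_rot: [-180.0, -0.0, -142.7]
wrist_force: [0.8, 0.0, 0.1]
width: 0.0849
gripper_force: 0.0
t 0.93 tcp [0.1948 0.5407 0.2309] rot [-180.    -0.  -142.7] w 0.0849 gf 0.0 F [0.8 0.  0.1] q6 -69.1
shift mm [ -50.  -326.1   70.9] turn rad -0.007
```

```bash
python3 -m jog '[[[-5,-33,0,0],[-5,-33,0,0],[-5,-33,0,0],[-5,-33,0,0],[-5,-33,0,0]]]' >/dev/null
python3 -m jog '[[[-5,-33,14,0],[-5,-33,14,0],[-5,-33,14,0],[-5,-33,14,0],[-5,-29,15,-0.007]]]'
python3 -m jog '[[[0,0,0,0],[0,0,0,0],[0,0,0,0]]]'>/dev/null
python3 go.py .432 .3115 .056 217.7
python3 - <<'E'
from h import *
a=[]
for n,p in(('top',(.432,.3115,.09)),('side',(.432,.3115,.09))):
    snap(n,n[0]+'1.png');u,v=pr(n,p).astype(int);im=cv2.imread(f'pics/raw_{n[0]}1.png');a.append(cv2.resize(im[v-45:v+45,u-35:u+35],None,fx=5,fy=5,interpolation=cv2.INTER_CUBIC));print(n,u-35,v-45)
cv2.imwrite('pics/c2.png',np.hstack(a))
E
```

```text
t: 1.77
tcp_pos: [0.4343, 0.3111, 0.1599]
tcp_rot: [-180.0, 0.0, -142.4]
wrist_force: [-0.0, 0.1, 0.3]
width: 0.0852
gripper_force: 0.0
t 2.02 tcp [0.4328 0.313  0.1605] rot [ 180.     0.  -142.2] w 0.085 gf 0.0 F [ 0.8 -0.4  1. ] q6 -104.9
shift mm [  1.5  -0.8 104.5] turn rad 0.001
top 158 166
side 151 119
```

View pics/c2.png

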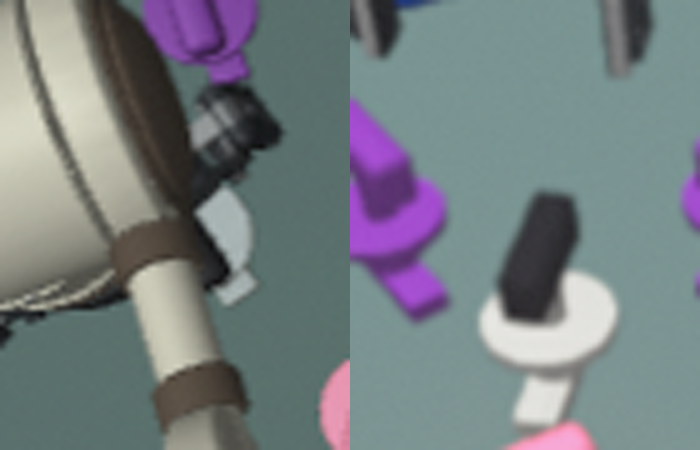

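The side crop shows the black T-key (handle about (540,255), bar foot below at (545,400)) with the open fingers straddling it above. I'll narrow the fingers a little, go down and grip.

```bash
python3 -m jog '[[[1,0,15,0],[0,0,25,0],[0,0,25,0],[0,0,25,0],[0,0,10,0]]]' 60 40
python3 -m jog '[[[0,0,4,0],[0,0,0,0],[0,0,0,0]]]'
python3 go.py .432 .3115 .056 217.7
python3 -m jog '[[[0,0,0,0],[0,0,0,0],[0,0,0,0],[0,0,0,0],[0,0,0,0]]]' 5 60
python3 -m jog '[[[0,0,0,0],[0,0,0,0],[0,0,0,0],[0,0,0,0],[0,0,0,0]]]'
python3 go.py .432 .3115 .22 217.7
```

```text
t: 2.53
tcp_pos: [0.4295, 0.3122, 0.0576]
tcp_rot: [179.9, -0.2, -142.1]
wrist_force: [-0.9, -0.5, -0.0]
width: 0.0602
gripper_force: 0.0
t: 2.78
tcp_pos: [0.4331, 0.3129, 0.0578]
tcp_rot: [-180.0, 0.1, -142.1]
wrist_force: [-0.0, 0.9, -0.6]
width: 0.0597
gripper_force: 0.0
t 2.78 tcp [0.4331 0.3129 0.0578] rot [-1.800e+02  1.000e-01 -1.421e+02] w 0.0597 gf 0.0 F [-0.   0.9 -0.6] q6 -105.0
shift mm [ 1.7 -0.4  1.8] turn rad 0.004
t: 3.2
tcp_pos: [0.433, 0.3125, 0.0575]
tcp_rot: [-180.0, 0.1, -142.1]
wrist_force: [-1.3, -0.4, 6.2]
width: 0.0191
gripper_force: 59.6
t: 3.62
tcp_pos: [0.433, 0.3125, 0.0575]
tcp_rot: [-180.0, 0.1, -142.1]
wrist_force: [-1.2, -0.1, 5.6]
width: 0.0189
gripper_force: 59.6
t 3.62 tcp [0.433  0.3125 0.0575] rot [-1.800e+02  1.000e-01 -1.421e+02] w 0.0189 gf 59.6 F [-1.2 -0.1  5.6] q6 -105.0
shift mm [   1.1   -0.2 -162.5] turn rad 0.003
```

```bash
python3 -m jog '[[[0,0,-15,0],[0,0,-35,0],[0,0,-40,0],[0,0,-40,0],[0,0,-32,0]]]'
python3 -m jog '[[[0,0,0,0.12],[0,0,0,0.12],[0,0,0,0.12],[0,0,0,0.12],[0,0,0,0.12]]]' >/dev/null
python3 -m jog '[[[0,0,0,0.12],[0,0,0,0.02],[0,0,0,0],[0,0,0,0]]]'
python3 go.py .5495 -.0885 .22 175.2
```

```text
t: 4.03
tcp_pos: [0.4318, 0.3118, 0.2201]
tcp_rot: [-180.0, -0.0, -142.1]
wrist_force: [0.6, 0.6, -3.9]
width: 0.0187
gripper_force: 59.4
t: 4.78
tcp_pos: [0.4317, 0.3118, 0.2175]
tcp_rot: [-180.0, -0.1, 175.6]
wrist_force: [0.4, 0.5, -4.2]
width: 0.0192
gripper_force: 59.2
t 4.78 tcp [0.4317 0.3118 0.2175] rot [-1.800e+02 -1.000e-01  1.756e+02] w 0.0192 gf 59.2 F [ 0.4  0.5 -4.2] q6 -62.8
shift mm [-147.9 -390.2   -2.4] turn rad 0.008
```

```bash
python3 -m jog '[[[-6,-16,0,0.008],[-11,-29,0,0],[-11,-29,0,0],[-11,-29,0,0],[-11,-29,0,0]]]' >/dev/null
python3 -m jog '[[[-11,-29,0,0],[-11,-29,0,0],[-11,-29,0,0],[-11,-29,0,0],[-11,-29,0,0]]]' >/dev/null
python3 -m jog '[[[-11,-29,0,0],[-11,-29,0,0],[-11,-29,0,0],[-11,-26,0,0],[-10,0,0,0]]]' >/dev/null
python3 -m jog '[[[0,0,20,0],[0,0,20,0],[0,0,10,0],[0,0,0,0],[0,0,0,0]]]' >/dev/null
python3 go.py .5495 -.0885 .165 175.2
python3 - <<'E'
from h import *
snap('side','s2.png');im=cv2.imread('pics/raw_s2.png')
cv2.imwrite('pics/c3.png',cv2.resize(im[150:340,312:512],None,fx=3,fy=3,interpolation=cv2.INTER_CUBIC))
snap('top','t2.png')
E
```

```text
t 6.45 tcp [ 0.5564 -0.0899  0.1679] rot [ 1.800e+02 -1.000e-01  1.751e+02] w 0.0192 gf 59.7 F [ 0.3 -0.2 -5. ] q6 -106.6
shift mm [7.  0.8 2.9] turn rad -0.002
```

View pics/c3.png

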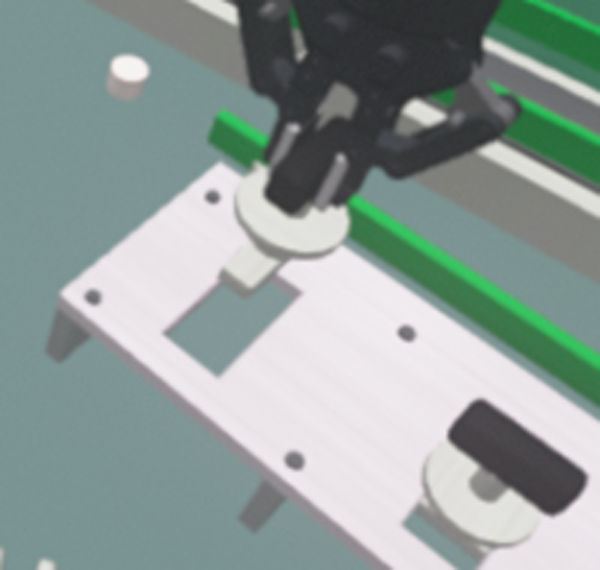

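The key hangs over the slot, with its collar at about (293,212) and its foot end at about (240,278). The visible slot corners are (163,332), (218,377) and (301,293). Next I'll check these numerically.

Run:
```python
from h import *
np.set_printoptions(precision=4,suppress=True)
g=lambda u,v,z:pz('side',312+u/3,150+v/3,z)[:2]
print('collar',g(293,210,.1505))
for z in(.0625,.06): 
  L,B,Rr=g(163,332,z),g(218,377,z),g(301,293,z)
  print('slot ctr',(L+Rr)/2,'long',np.linalg.norm(Rr-B),'short',np.linalg.norm(L-B),'yaw',np.degrees(np.arctan2(*(Rr-B)[::-1])))
print('foot end bottom',g(221,281,.1105),g(250,293,.1105))
```

```text
collar [ 0.5558 -0.0929]
slot ctr [ 0.55   -0.0898] long 0.08430780657004071 short 0.0376924814230448 yaw -4.6656852338075545
slot ctr [ 0.5521 -0.0894] long 0.08473528081416458 short 0.03788359735478339 yaw -4.665685233807562
foot end bottom [ 0.5235 -0.0817] [ 0.5274 -0.0968]
```

```bash
python3 -m jog '[[[6.5,0.5,0,0],[0,0,15,0],[0,0,15,0],[0,0,12,0],[0,0,0,0]]]'
python3 -m jog '[[[0,0,8,0],[0,0,8,0],[0,0,8,0],[0,0,8,0],[0,0,0,0]]]'
python3 go.py .551 -.089 .0865 175.2
```

```text
t: 6.97
tcp_pos: [0.5485, -0.0884, 0.124]
tcp_rot: [179.9, -0.3, 175.0]
wrist_force: [-1.3, -0.4, -5.2]
width: 0.0191
gripper_force: 59.8
t: 7.38
tcp_pos: [0.5491, -0.0887, 0.0922]
tcp_rot: [179.9, -0.2, 175.0]
wrist_force: [-0.9, -0.1, -5.4]
width: 0.0191
gripper_force: 59.8
t 7.38 tcp [ 0.5491 -0.0887  0.0922] rot [179.9  -0.2 175. ] w 0.0191 gf 59.8 F [-0.9 -0.1 -5.4] q6 -106.6
shift mm [-1.9 -0.2  5.7] turn rad -0.003
```

```bash
python3 -m jog '[[[0,0,2,0],[0,0,2,0],[0,0,0,0]]]'
python3 -m jog '[[[0,0,1,0],[0,0,0.5,0],[0,0,0,0]]]'
```

```text
t: 7.63
tcp_pos: [0.5506, -0.0892, 0.0903]
tcp_rot: [-180.0, 0.0, 175.0]
wrist_force: [-0.2, -0.0, -5.8]
width: 0.0191
gripper_force: 59.8
t: 7.88
tcp_pos: [0.5505, -0.0892, 0.0889]
tcp_rot: [-180.0, 0.0, 175.0]
wrist_force: [-0.5, -0.5, -5.2]
width: 0.0189
gripper_force: 59.8
```

```bash
python3 -m jog '[[[0,0,1,0],[0,0,1,0],[0,0,0,0],[0,0,0,0]]]'
python3 -m jog '[[[0,0,1,0],[0,0,0,0],[0,0,0,0]]]'
python3 go.py .551 -.089 .0855 85.2
```

```text
t: 8.22
tcp_pos: [0.5504, -0.0891, 0.0867]
tcp_rot: [180.0, -0.0, 175.0]
wrist_force: [0.2, -0.1, -4.5]
width: 0.019
gripper_force: 59.8
t: 8.47
tcp_pos: [0.5504, -0.0891, 0.0857]
tcp_rot: [180.0, -0.0, 175.0]
wrist_force: [-0.6, 0.1, -4.9]
width: 0.0196
gripper_force: 59.8
t 8.47 tcp [ 0.5504 -0.0891  0.0857] rot [180.  -0. 175.] w 0.0196 gf 59.8 F [-0.6  0.1 -4.9] q6 -106.6
shift mm [-0.6  0.2  0.2] turn rad 1.568
```

```bash
python3 -m jog '[[[0,0,0,0.12],[0,0,0,0.12],[0,0,0,0.12],[0,0,0,0.12],[0,0,0,0.12]]]'
python3 -m jog '[[[0,0,0,0.12],[0,0,0,0.12],[0,0,0,0.12],[0,0,0,0.12],[0,0,0,0.12]]]'
python3 -m jog '[[[0,0,0,0.12],[0,0,0,0.12],[0,0,0,0.12],[0,0,0,0],[0,0,0,0]]]'
python3 -m jog '[[[0,0,1,0],[0,0,0,0],[0,0,0,0]]]'
python3 go.py .551 -.089 .0855 85.2
```

```text
t: 8.88
tcp_pos: [0.5505, -0.0892, 0.0858]
tcp_rot: [-180.0, 0.0, 140.3]
wrist_force: [0.2, 0.7, -4.3]
width: 0.0191
gripper_force: 59.8
t: 9.3
tcp_pos: [0.5505, -0.0892, 0.0858]
tcp_rot: [180.0, 0.0, 105.9]
wrist_force: [0.0, -0.1, -5.7]
width: 0.0193
gripper_force: 59.8
t: 9.72
tcp_pos: [0.5505, -0.0892, 0.0858]
tcp_rot: [180.0, 0.0, 85.8]
wrist_force: [0.9, 0.7, -4.7]
width: 0.0193
gripper_force: 59.9
t: 9.97
tcp_pos: [0.5508, -0.0892, 0.0855]
tcp_rot: [180.0, 0.0, 85.7]
wrist_force: [-2.2, 1.6, 2.3]
width: 0.0189
gripper_force: 60.7
t 9.97 tcp [ 0.5508 -0.0892  0.0855] rot [180.    0.   85.7] w 0.0189 gf 60.7 F [-2.2  1.6  2.3] q6 -17.3
shift mm [0.2 0.2 0. ] turn rad 0.009
```

Force went from -5 to +2 N, so the collar is on the plate. I'll let go and move up.

```bash
python3 -m jog '[[[0,0,0,0],[0,0,0,0],[0,0,0,0],[0,0,0,0],[0,0,0,0]]]' 40
python3 -m jog '[[[0,0,-10,0],[0,0,-30,0],[0,0,-40,0],[0,0,-40,0],[0,0,-30,0]]]'
python3 -m jog '[[[-40,0,0,0],[-40,0,0,0],[-40,0,0,0],[-40,0,0,0],[0,0,0,0]]]'
python3 - <<'E'
from h import *
snap('side','s3.png');snap('top','t3.png')
a=cv2.imread('pics/raw_s3.png')[150:340,312:512];b=cv2.imread('pics/raw_t3.png')[100:290,290:490]
cv2.imwrite('pics/c4.png',cv2.resize(np.hstack([a,b]),None,fx=2,fy=2,interpolation=cv2.INTER_CUBIC))
E
```

```text
t: 10.38
tcp_pos: [0.5507, -0.0893, 0.0849]
tcp_rot: [180.0, 0.0, 85.6]
wrist_force: [-0.7, 0.4, -0.5]
width: 0.0403
gripper_force: 0.0
t: 10.8
tcp_pos: [0.5513, -0.0894, 0.2393]
tcp_rot: [179.8, 0.1, 85.7]
wrist_force: [1.1, -0.0, 0.1]
width: 0.0401
gripper_force: 0.0
t: 11.22
tcp_pos: [0.5372, -0.2554, 0.2357]
tcp_rot: [179.9, 0.2, 85.3]
wrist_force: [0.2, -0.0, 0.1]
width: 0.0402
gripper_force: 0.0
```

View pics/c4.png

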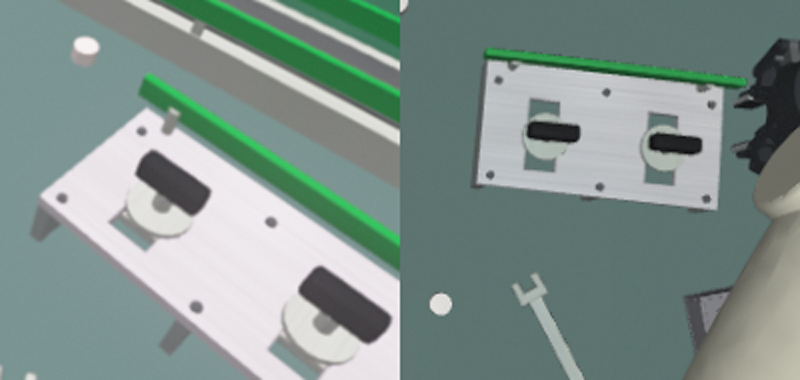

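The key sits flat in the slot with its handle across, just like the fixed one: collar at (162,213) in the side view, and centred at (546,137) in the top view between the slot ends at rows 98 and 170. The gripper is clear of it.

```bash
python3 -c "
from rig import ctrl
print(ctrl.finish_job())"
```

```text
the job is handed in; nothing more can be done
None
```

The T-key is through the empty slot and turned a quarter turn, upright with its collar down on the plate and its handle across the slot; I let go at about 10 s, went nowhere near the pin or bottle, and handed the job in (no verdict was returned).

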